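# Turn a housing over into the clamping fixture

## Task

The square aluminium housing stands mouth-down on the bench. Lay it on its side on the bench top and let go, take a fresh grip and stand it mouth-up on the plate of the clamping fixture, between fence and jaw, then slide the jaw by its knob until the housing is held snugly and squarely against the fence, centred on it, and let go. Handle it gently: it must not topple or drop, and the other things on the bench stay where they are.

Things in the scene. Friction and masses are not known exactly. Their poses are not given: they have to be found in the camera images.
- housing: plain aluminium square cup, 46 x 46 x 60 mm tall, walls 5 mm, closed end 6 mm thick, about 0.25 kg, loose; starts standing mouth-down. Origin at the centre of the mouth's rim; z runs from the mouth to the closed end (up at the start, down when done); x and y are normal to its four flat, equal sides, each 23 mm from the axis.
- closed_end (a point): centre of the housing's flat outer closed face (with four small dark screw plugs), 60 mm from the mouth along the housing's z
- fixture: clamp fixed to the bench: dark plate 90 mm wide, x -106 to +86 mm, top 10 mm above the bench. Origin on the bench; x from jaw to fence (roughly away from the robot), y left, z up. Fence: bar at x 68 to 84 mm, 60 mm long in y, top 26 mm above the bench. Two guide rails at y +/-36 mm, x -106 to -18 mm, 7 mm wide, tops 18 mm above the bench.
- nest (a point): point on the plate top, 45 mm from the fixture's origin along its x: here the centre of the closed face lies when the housing stands centred against the fence (axes as the fixture's)
- jaw (a joint): sliding jaw, m: 0 fully back, growing along the fixture's x to the fence; starts 0 to 0.010. Front face at x = -52 mm + joint (opening 120 mm at 0); reads 0.074 with the housing pressed home on the fence. Block 40 mm long, 56 mm wide, top 32 mm above the bench. Slides with about 2.5 N, stays where left, and pushes along and squares a housing standing in its way.
- jaw_knob (a point): the jaw's black round upright knob, 18 mm diameter: a point on its axis, 58 mm above the bench; the knob's top is 16 mm higher, its full diameter reaches 16 mm lower. It stands 28 mm behind the jaw's front face and moves with the jaw.
- lap_pot: round steel dish, 67 mm across, 30 mm high, behind the work (bystander); origin at the centre of its underside
- nozzle_nut: steel nozzle nut, 27 mm across, 26 mm high, standing behind the work (bystander; the bench in front of it, between fixture and housing, is clear); origin at the centre of its underside
- fluid_jar: small jar with black cap, 46 mm across, 71 mm high, to the right of the fixture (bystander); origin at the centre of its underside
- valve_body: black injector body lying down, 40 x 90 x 52 mm, to the left (bystander); origin at the centre of its underside
Mind the look-alikes: they are no part of the job. Of the things that look like the housing, the smaller one is meant.

How it is judged:
By the outcome, as a careful person would: the job done as asked, in the order asked, and still so for the second after the job is handed in, with the robot touching nothing.
It also fails if it takes over 64 s, if anything falls off the work surface, if the arm or the gripper's body presses on something with over 40 N, if the wrist force passes 120 N, or if a joint passes its speed limit or range.

## Robot

A 7-joint arm with a two-finger parallel gripper is mounted at the origin on a cart in front of the work surface, level with it; the furniture and walls round the work are solid. World frame = base frame: x ahead of the robot, y to its left, z up, the work surface at z = 0. Lengths are in m, angles in rad, forces in N, time in s.
With the tool pointing down it reaches from about 0.425 to 0.875 m from the base axis. Payload 9.9 kg.
Tool frame: the origin (TCP) lies between the finger pads; the fingertips stand 14 mm ahead of it and the grasp point (between the pads) lies 5 mm behind it; z points along the fingers, y is the direction in which the jaws open and shut (so a half turn about z gives the same grasp; the last joint's range is limited). The gripper opens to 85 mm and grips with 20 to 120 N. Pads are 22 mm wide; open, the fingers measure 114 mm over their backs; the gripper's body (76 mm by 85 mm) begins 54 mm behind the grasp point. The pads swing forward as they close: fully open they stand 13 mm farther back than shut.
Start: joints at [-1.363, 0.576, 0.025, 1.437, -0.015, 1.129, -0.057], TCP at [0.194, 0.646, 0.217] pointing down, gripper open.
Joint ranges: [-2.76, 2.76], [-0.34, 2.15], [-1.52, 1.57], [0.19, 2.46], [-1.09, 4.23], [0.17, 1.99], [-2.82, 2.82]. Speed limits (rad/s): [2.22, 2.22, 3.01, 3.01, 3.14, 3.14, 3.14].

## Interface

Orientations are given as a unit quaternion [w, x, y, z].
In Python, from station import arm, cams gives the robot as it stands.
- The arm moves only by the tool drive_tool, never from a script. Its argument "increments" is one flat list of numbers, 7 for each row, row after row: the shift along the tool's x, y, z in mm, then the turn, a rotation vector about the tool's x, y, z in rad, then the opening, from 0 (shut) to 1 (fully open). In form: [x, y, z, rx, ry, rz, hand, x, y, z, rx, ry, rz, hand, ...]. A call has 1 to 5 rows; each row is the pose to reach, as a shift and turn from the pose measured when the call began, along the tool's axes at that moment; what a row does not reach only later rows make up. A row lasts 1/8 s, in which the tool goes at most 62.5 mm and 10.7 degrees, less where a joint would pass 70% of its speed; a pose out of reach is approached as far as the arm can. A call with a gripper value outside its range is refused whole. The fingers move at their own pace and stop on an object; the grip force is fixed at half the most. Time passes only in rows, so rows that repeat a pose let the fingers close. It gives the time, the measured TCP pose, the force and the opening at its end, in the units of the state.
- arm.get_obs(): the state, without advancing time (a new reading comes with each control period).
- cams.read_camera(name): name is "scene" or "side" or "wrist"; returns a dict with "image" (384x512x3 uint8, red, green, blue), "z_map" (384x512 float32, m along the optical axis (not along the pixel's ray), 0 where there is no reading), "mtx" (3x3 intrinsics, pixels), "distortion" ([k1, k2, p1, p2, k3] as OpenCV has them; the pictures are not rectified), "origin" and "orientation" of the camera in the world. Camera axes: x right, y up, looking along -z (the intrinsics and any distortion apply to the point x, -y, -z); pixel columns grow to the right and rows downward; lengths in m; the calibration is good to about 2 mm. A picture is of the moment at which its call begins.
- arm.job_done(): hands the job in, once; it reports no verdict.
The state is a dict: "time_s": time; "joints": joint angles; "qd": joint speeds; "joint_torque": joint torques, N m; "ee_pos": TCP position; "eef_rot": TCP orientation; "force": force on the tool from outside, world axes, zero at the start; "wrist_torque": the same for the moment, N m; "width": finger opening in m.
Only numpy, scipy, OpenCV 4.12 (cv2) and the standard library are available. Lean on these libraries where they do the work, as an engineer would, in place of code of your own. Each camera call takes 0.05 s, during which the arm holds its last target. There are 200 camera calls.

## Working session

There is one attempt and no reset: what is moved stays moved. The work goes in short steps, Python scripts to look and compute and a tool call to move; the robot and the scene stay as the last step left them, time stands still between calls to the robot, and variables do not carry over. Pictures are saved under pics/ and viewed, about 8 in all and at most 12, crops included, and the job is handed in when it is done.

Besides the shell and the picture viewer there is one more tool, called after ">>>" by a JSON object that holds its "name" and its "arguments", one argument or row to a line. drive_tool: Moves the arm, as the interface text tells. Its arguments: {"type":"object","properties":{"increments":{"type":"array","items":{"type":"number"}}},"required":["increments"]}

```bash
mkdir -p pics; ls
cat > h.py <<'E'
import numpy as np, cv2
from scipy.spatial.transform import Rotation as R
from station import arm, cams
def rot(q): return R.from_quat([q[1],q[2],q[3],q[0]])
def cam(n):
    c=cams.read_camera(n); c['R']=rot(c['orientation']).as_matrix(); c['o']=np.array(c['origin']); return c
def rays(c,px):
    p=cv2.undistortPoints(np.array(px,float).reshape(-1,1,2),np.array(c['mtx'],float),np.array(c['distortion'],float)).reshape(-1,2)
    return np.c_[p[:,0],-p[:,1],-np.ones(len(p))]@c['R'].T
def onz(c,px,z):
    d=rays(c,px); return c['o']+d*((z-c['o'][2])/d[:,2])[:,None]
def cloud(c):
    z=c['z_map']; h,w=z.shape; v,u=np.mgrid[:h,:w]
    d=rays(c,np.c_[u.ravel(),v.ravel()])
    return (c['o']+d*z.ravel()[:,None]).reshape(h,w,3)
def save(c,n,crop=None,s=1):
    im=c['image'][:,:,::-1]
    if crop: im=im[crop[1]:crop[3],crop[0]:crop[2]]
    cv2.imwrite('pics/'+n,cv2.resize(np.ascontiguousarray(im),None,fx=s,fy=s,interpolation=cv2.INTER_CUBIC))
def togo(p,Rt=None):
    o=arm.get_obs(); r=rot(o['eef_rot']); d=r.inv().apply(np.array(p)-o['ee_pos'])*1000
    rv=(r.inv()*Rt).as_rotvec() if Rt is not None else np.zeros(3)
    return d.round(1),rv.round(3)
E
python3 - <<'E'
from h import *
o=arm.get_obs(); print(o)
for n in ['scene','side']:
    c=cam(n); save(c,n+'0.png'); print(n,c['o'],c['R'][:,2],c['mtx'][0],c['distortion'])
    np.savez(n+'0.npz',image=c['image'],P=cloud(c))
E
```

```text
pics
{'time_s': 0.0, 'joints': array([-1.36282032,  0.57653339,  0.02483741,  1.43792935, -0.0150055 ,
        1.12904017, -0.05650142]), 'qd': array([ 0.00013979, -0.00186822, -0.00120692, -0.00047043,  0.00101617,
        0.00040254, -0.00121976]), 'joint_torque': array([-2.01857742e-04, -7.65753508e+01,  2.24996410e+00, -2.85971725e+01,
        1.51933433e-02,  1.27480522e-02,  2.13613157e-05]), 'ee_pos': array([0.19401285, 0.64598972, 0.21583417]), 'eef_rot': array([-8.46855907e-05,  1.45353380e-01,  9.89379427e-01, -8.58742054e-04]), 'force': array([-1.08248111,  0.06865304, -0.2238828 ]), 'wrist_torque': array([-0.05024185,  0.010269  , -0.00225563]), 'width': 0.08562109298074337}
scene [-0.31194121 -0.4873285   0.52173432] [-0.79792819 -0.44974287  0.40130032] [372.47959323   0.         255.08244022] [0.01263683 0.         0.         0.         0.        ]
side [0.0143587  1.33760478 0.77531127] [-0.36705025  0.82348731  0.43260002] [459.79658381   0.         254.12397928] [-0.15485304  0.          0.          0.          0.        ]
```

View pics/scene0.png

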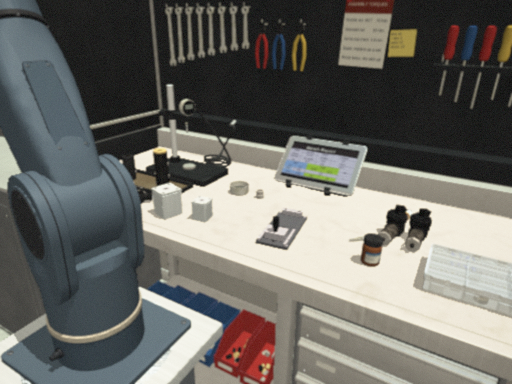

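View pics/side0.png

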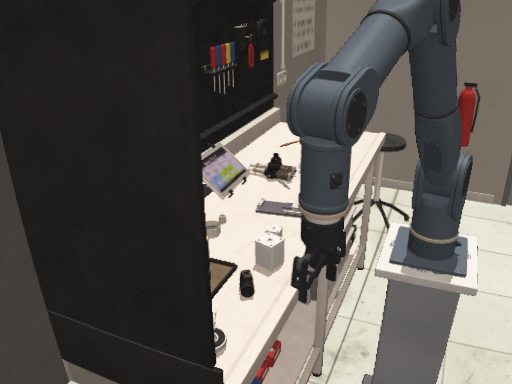

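Candidates for the housing: a larger cup at scene (167,201) and a smaller one at scene (202,209). In the side view these are at (270,250) and, partly hidden, (273,233). The text says the smaller is meant. I'll confirm it in a crop and measure.

Run:
```python
from h import *
s=np.load('scene0.npz'); P=s['P']
for n,(u,v) in dict(bigtop=(167,190),smalltop=(202,203),smallfront=(202,214),knob=(276,224),fence=(292,215),plate=(270,240),nut=(259,194),pot=(239,188),jar=(372,240),bench=(220,225)).items(): print(n,P[v,u].round(3))
# objects on bench by height
for n in ['scene','side']:
    d=np.load(n+'0.npz'); Q=d['P']
    for name,(lo,hi) in dict(smalltop=(.054,.066),bigtop=(.068,.10)).items():
        c0=P[203,202] if name=='smalltop' else P[190,167]
        m=(abs(Q[...,2]-(lo+hi)/2)<(hi-lo)/2)&(np.hypot(Q[...,0]-c0[0],Q[...,1]-c0[1])<.06)
        if m.sum()>8:
            print(n,name,m.sum(),Q[m].mean(0).round(4),cv2.minAreaRect((Q[m][:,:2]*1000).astype(np.float32)))
im=s['image'][170:260,140:320,::-1]
cv2.imwrite('pics/crop1.png',cv2.resize(im,None,fx=4.4,fy=4.4,interpolation=cv2.INTER_CUBIC))
```

```text
bigtop [0.438 0.234 0.087]
smalltop [0.465 0.127 0.061]
smallfront [0.462 0.126 0.026]
knob [ 0.466 -0.113  0.058]
fence [ 0.618 -0.092  0.013]
plate [ 0.456 -0.102  0.012]
nut [0.696 0.065 0.017]
pot [0.677 0.133 0.031]
jar [ 0.49  -0.354  0.073]
bench [0.473 0.071 0.   ]
scene smalltop 151 [0.478  0.1371 0.0601] ((481.59014892578125, 140.2920379638672), (47.794097900390625, 48.333778381347656), 7.455300331115723)
scene bigtop 336 [0.4435 0.2421 0.0809] ((450.9205322265625, 249.35867309570312), (69.96786499023438, 68.5125732421875), 71.32133483886719)
side smalltop 120 [0.4788 0.1449 0.0585] ((479.4781799316406, 144.6000518798828), (47.08481979370117, 56.17615509033203), 8.075570106506348)
side bigtop 349 [0.4465 0.2578 0.0798] ((449.5491027832031, 252.4695281982422), (67.87647247314453, 68.81696319580078), 70.64834594726562)
```

View pics/crop1.png

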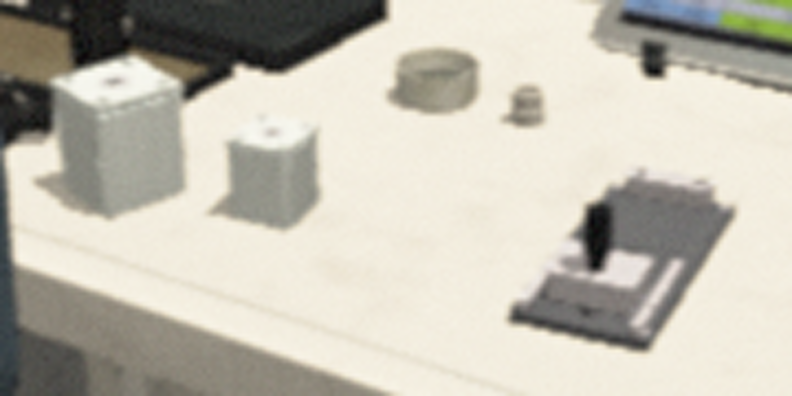

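The enlarged crop confirms it: the small cup, crop (273,175), is about 47 mm square with its top at 60 mm, while the other is about 68 mm and 80 mm tall. I'll move above the work for a closer wrist view.

>>> {"name": "drive_tool", "arguments": {
  "increments": [-450,-434,-84,0,0,1.134,1,-450,-434,-84,0,0,1.134,1,-450,-434,-84,0,0,1.134,1,-450,-434,-84,0,0,1.134,1,-450,-434,-84,0,0,1.134,1]
}}

```text
time_s: 0.72
ee_pos: [0.3464, 0.3744, 0.2584]
eef_rot: [0.0, 0.579, 0.815, -0.001]
force: [1.6, 0.1, 0.1]
width: 0.0854
```

```bash
cat >> h.py <<'E'
def ori(psi,t):  # jaw azimuth psi deg, tilt t deg (+: fingers point left)
    s,c=np.sin(np.radians(t)),np.cos(np.radians(t))
    return R.from_euler('z',psi,degrees=True)*R.from_matrix(np.array([[0,1,0],[c,0,s],[s,0,-c]]))
def grasp2tcp(g,Rt): return np.array(g)+Rt.apply([0,0,.005])
def st():
    o=arm.get_obs(); print(round(o['time_s'],2),'p',o['ee_pos'].round(4),'q',o['joints'].round(2),'F',o['force'].round(1),'w',round(o['width'],4)); return o
E
python3 -c "
from h import *
st(); print(togo([.5,.1,.3],ori(8,0)))"
```

```text
0.72 p [0.3464 0.3744 0.2584] q [-1.15  0.3   0.31  1.81 -0.11  1.05 -0.46] F [1.6 0.1 0.1] w 0.0854
(array([-309.7,   54.7,  -41.3]), array([-0.001,  0.001,  0.196]))
```

>>> {"name": "drive_tool", "arguments": {
  "increments": [-310,55,-41,0,0,0.196,1,-310,55,-41,0,0,0.196,1,-310,55,-41,0,0,0.196,1,-310,55,-41,0,0,0.196,1,-310,55,-41,0,0,0.196,1]
}}

```text
time_s: 1.35
ee_pos: [0.4974, 0.1042, 0.299]
eef_rot: [0.0, 0.656, 0.755, -0.0]
force: [1.3, 1.1, 0.5]
width: 0.0852
```

```bash
python3 -c "
from h import *
st(); c=cam('wrist'); save(c,'w1.png',s=1.4); P=cloud(c); np.savez('w1.npz',image=c['image'],P=P)
o=arm.get_obs(); r=rot(o['eef_rot']); print(c['o'],r.inv().apply(c['o']-o['ee_pos']),-c['R'][:,2])"
```

```text
1.35 p [0.4974 0.1042 0.299 ] q [-0.66  0.28  0.49  1.75 -0.14  1.15  0.01] F [1.3 1.1 0.5] w 0.0852
[0.48606046 0.18405812 0.45645582] [ 0.08940315 -0.00284659 -0.15646305] [ 0.04411335 -0.3105947  -0.94951827]
```

View pics/w1.png

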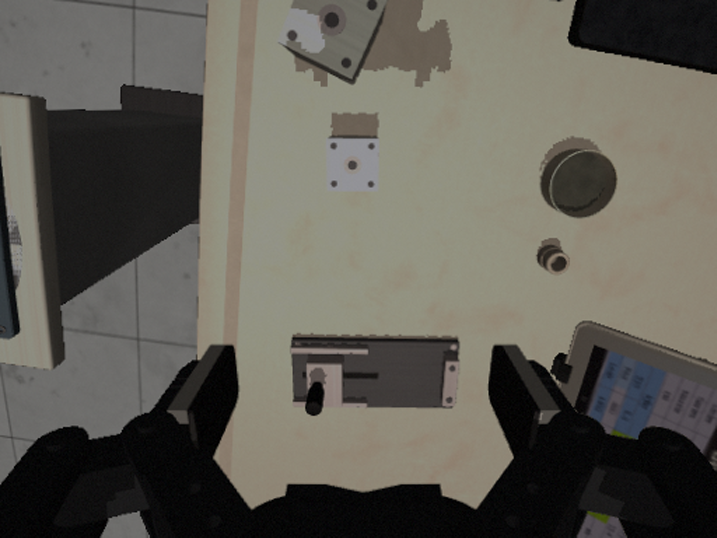

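The wrist view shows the housing's closed face with its plugs at (352,164), and the big cup at (333,35). The fixture plate spans about (292,338)–(459,408), with the knob near (315,395) and the fence at (451,383). Measuring both now.

Run:
```python
from h import *
c=cam('wrist'); P=cloud(c); im=c['image']; hsv=cv2.cvtColor(im,cv2.COLOR_RGB2HSV)
def rect(m,z,u0,v0):
    n,l,s,ce=cv2.connectedComponentsWithStats(m.astype(np.uint8)); k=l[v0,u0]
    cn,_=cv2.findContours((l==k).astype(np.uint8),cv2.RETR_EXTERNAL,cv2.CHAIN_APPROX_NONE)
    q=max(cn,key=cv2.contourArea).reshape(-1,2); X=onz(c,q,z)
    return cv2.minAreaRect((X[:,:2]*1000).astype(np.float32))
m=(hsv[...,1]<28)&(hsv[...,2]>140); m=cv2.morphologyEx(m.astype(np.uint8),cv2.MORPH_CLOSE,np.ones((5,5)))
print('rgb',im[110,245],im[150,250],im[265,290],P[112,245])
print('top z',np.median(P[105:112,240:248,2]), rect(m,.06,245,110))
# by depth
for nm,(zl,zh,x0,y0,rad) in dict(top=(.05,.07,.48,.142,.05)).items():
    mm=(P[...,2]>zl)&(P[...,2]<zh)&(np.hypot(P[...,0]-x0,P[...,1]-y0)<rad); print(nm,P[mm].mean(0),cv2.minAreaRect((P[mm][:,:2]*1000).astype(np.float32)))
mm=(P[...,2]>.006)&(P[...,2]<.014)&(abs(P[...,0]-.54)<.13)&(abs(P[...,1]+.1)<.09)
X=P[mm]; print('plate',mm.sum(),np.median(X[:,2]),cv2.minAreaRect((X[:,:2]*1000).astype(np.float32)))
d=((im.max(2)<100)&(np.hypot(P[...,0]-.54,P[...,1]+.1)<.13)&(P[...,2]<.02)&(P[...,2]>-.005)).astype(np.uint8)
n,l,s,ce=cv2.connectedComponentsWithStats(d); k=1+np.argmax(s[1:,4]); q=np.argwhere(l==k)[:,::-1]
Xp=onz(c,q,.010); print('plate col',s[k],cv2.minAreaRect((Xp[:,:2]*1000).astype(np.float32)))
mm=(P[...,2]>.022)&(P[...,2]<.030)&(np.hypot(P[...,0]-.62,P[...,1]+.09)<.05); X=P[mm]; print('fence',mm.sum(),X.mean(0),cv2.minAreaRect((X[:,:2]*1000).astype(np.float32)))
mm=(P[...,2]>.029)&(P[...,2]<.036)&(np.hypot(P[...,0]-.47,P[...,1]+.1)<.05); X=P[mm]; print('jaw',mm.sum(),X.mean(0),cv2.minAreaRect((X[:,:2]*1000).astype(np.float32)))
mm=(P[...,2]>.068)&(P[...,2]<.08)&(np.hypot(P[...,0]-.46,P[...,1]+.1)<.06); X=P[mm]; print('knobtop',mm.sum(),X.mean(0),np.ptp(X,0))
```

```text
rgb [131 125 121] [147 146 127] [65 61 59] [0.47882743 0.13712572 0.06014593]
top z 0.06028850890967627 ((514.148193359375, -29.496795654296875), (925.9892578125, 605.58544921875), 7.244762420654297)
top [0.48264428 0.14247418 0.06019983] ((482.4709777832031, 142.04977416992188), (46.02602005004883, 45.92917251586914), 7.417600631713867)
plate 3939 0.010063685230668917 ((538.5878295898438, -97.93180084228516), (190.8250274658203, 89.22571563720703), 6.985936164855957)
plate col [ 206  232  121   52 4517] ((538.1250610351562, -93.6388931274414), (192.45840454101562, 95.14277648925781), 7.093689918518066)
fence 342 [ 0.62332995 -0.08746745  0.0258477 ] ((623.6276245117188, -88.22977447509766), (16.71637535095215, 59.82649612426758), 7.436792373657227)
jaw 612 [ 0.48541015 -0.10003811  0.03141587] ((482.8464050292969, -105.08485412597656), (39.654911041259766, 54.218177795410156), 6.379042625427246)
knobtop 124 [ 0.47516894 -0.10482029  0.07293413] [0.01749006 0.01806428 0.00828013]
```

```bash
cat > pts.py <<'E'
from h import *
PSI=7.4; H=np.array([.4825,.142,0]); F=np.array([.5483,-.0972,0]); FY=7.1
def loc(o,psi,v): return o+R.from_euler('z',psi,degrees=True).apply(v)
E
python3 -c "
from pts import *
Rt=ori(PSI,45); g=loc(H,PSI,[0,-.005,.032]); T=grasp2tcp(g,Rt); print(T,T-Rt.apply([0,0,.11])); print(togo(T-Rt.apply([0,0,.11]),Rt))"
```

```text
[0.48268862 0.14054773 0.02846447] [0.49270656 0.06341382 0.10624621]
(array([-33. , -11.7, 193.7]), array([0.002, 0.79 , 0.001]))
```

>>> {"name": "drive_tool", "arguments": {
  "increments": [-33,-12,100,0,0.4,0,1,-33,-12,100,0,0.79,0,1,-33,-12,100,0,0.79,0,1,-33,-12,100,0,0.79,0,1,-33,-12,100,0,0.79,0,1]
}}

```text
time_s: 2.08
ee_pos: [0.4923, 0.0618, 0.1991]
eef_rot: [-0.288, 0.611, 0.692, 0.255]
force: [-0.9, 1.1, -0.4]
width: 0.0852
```

```bash
python3 -c "
from pts import *
st();Rt=ori(PSI,45); g=loc(H,PSI,[0,-.005,.032]); T=grasp2tcp(g,Rt); print(togo(T-Rt.apply([0,0,.06]),Rt),togo(T,Rt))"
```

```text
2.08 p [0.4923 0.0618 0.1991] q [ 0.13  0.57  0.24  1.9  -0.85  1.29  1.  ] F [-0.9  1.1 -0.4] w 0.0852
(array([-65.1,   0.3, 116.4]), array([ 0.004, -0.005, -0.003])) (array([-6.540e+01,  1.000e-01,  1.764e+02]), array([ 0.004, -0.005, -0.003]))
```

>>> {"name": "drive_tool", "arguments": {
  "increments": [-65,0,60,0,-0.005,0,1,-65,0,116,0,-0.005,0,1,-65,0,116,0,-0.005,0,1,-65,0,116,0,-0.005,0,1]
}}

```text
time_s: 2.58
ee_pos: [0.4875, 0.0987, 0.0712]
eef_rot: [-0.287, 0.611, 0.693, 0.253]
force: [-0.6, -0.7, 0.9]
width: 0.0852
```

```bash
python3 -c "
from pts import *
st();Rt=ori(PSI,45); g=loc(H,PSI,[0,-.005,.032]); T=grasp2tcp(g,Rt); print(togo(T,Rt))
c=cam('wrist'); P=cloud(c); mm=(P[...,2]>.056)&(P[...,2]<.064)&(np.hypot(P[...,0]-.48,P[...,1]-.142)<.05);print(mm.sum(),P[mm].mean(0),cv2.minAreaRect((P[mm][:,:2]*1000).astype(np.float32)))"
```

```text
2.58 p [0.4875 0.0987 0.0712] q [ 0.12  0.75  0.16  2.02 -1.01  1.05  1.21] F [-0.6 -0.7  0.9] w 0.0852
(array([-0.5,  0.5, 60. ]), array([ 0.002, -0.001, -0.003]))
4672 [0.48254076 0.13903774 0.06031279] ((482.2981262207031, 140.965087890625), (46.182090759277344, 46.723995208740234), 7.427402496337891)
```

>>> {"name": "drive_tool", "arguments": {
  "increments": [0,0,20,0,0,0,1,0,0,40,0,0,0,1,0,0,60,0,0,0,1,0,0,60,0,0,0,1,0,0,60,0,0,0,1]
}}

```text
time_s: 3.25
ee_pos: [0.4842, 0.1388, 0.0306]
eef_rot: [-0.285, 0.612, 0.693, 0.254]
force: [-0.0, -0.2, 0.1]
width: 0.0854
```

```bash
python3 -c "
from pts import *
st();Rt=ori(PSI,45); g=loc(H,PSI,[0,-.005,.032]); T=grasp2tcp(g,Rt); print(togo(T,Rt))"
```

```text
3.25 p [0.4842 0.1388 0.0306] q [ 0.15  0.81 -0.    2.06 -1.07  0.89  1.23] F [-0.  -0.2  0.1] w 0.0854
(array([-0.1, -1.3,  2.9]), array([ 0.006,  0.002, -0.002]))
```

>>> {"name": "drive_tool", "arguments": {
  "increments": [0,-1,2,0,0,0,1,0,-1,2,0,0,0,0.4,0,-1,2,0,0,0,0,0,-1,2,0,0,0,0,0,-1,2,0,0,0,0]
}}

```text
time_s: 3.88
ee_pos: [0.4832, 0.14, 0.0295]
eef_rot: [-0.285, 0.611, 0.693, 0.254]
force: [-1.2, -1.9, 5.4]
width: 0.0446
```

>>> {"name": "drive_tool", "arguments": {
  "increments": [0,0,0,0,0,0,0,0,0,0,0,0,0,0,0,0,0,0,0,0,0]
}}

```text
time_s: 4.25
ee_pos: [0.4832, 0.1399, 0.0296]
eef_rot: [-0.285, 0.612, 0.693, 0.254]
force: [-0.9, -1.9, 1.5]
width: 0.0441
```

```bash
python3 -c "
from pts import *
o=st();Rt=ori(PSI,45); g=loc(H,PSI,[0,-.005,.032]); T=grasp2tcp(g,Rt); print(togo(T,Rt)); print(togo(o['ee_pos']+np.array([0,0,.08]),ori(PSI,0)))"
```

```text
4.25 p [0.4832 0.1399 0.0296] q [ 0.16  0.81 -0.01  2.07 -1.07  0.88  1.23] F [-0.9 -1.9  1.5] w 0.0441
(array([-0.3, -0.4,  1.3]), array([ 0.007,  0.001, -0.002]))
(array([ 56.5,   0.3, -56.6]), array([ 0.006, -0.784, -0.004]))
```

>>> {"name": "drive_tool", "arguments": {
  "increments": [10,0,-10,0,0,0,0,35,0,-35,0,0,0,0,60,0,-60,0,0,0,0,85,0,-85,0,0,0,0,85,0,-85,0,0,0,0]
}}

```text
time_s: 4.88
ee_pos: [0.4835, 0.1399, 0.1522]
eef_rot: [-0.284, 0.611, 0.694, 0.255]
force: [0.2, 0.8, -2.8]
width: 0.0445
```

```bash
python3 -c "
from pts import *
o=st();Rt=ori(20,-45);g=loc(np.array([.54,.05,0]),20,[0,.003,.13]);T=grasp2tcp(g,Rt)
print(togo(loc(np.array([.51,.08,0]),0,[0,0,.20]),ori(14,0)),togo(T,Rt))"
```

```text
4.88 p [0.4835 0.1399 0.1522] q [ 0.11  0.59  0.05  2.02 -0.94  1.05  0.99] F [ 0.2  0.8 -2.8] w 0.0445
(array([-10.8,  19.3, -78. ]), array([ 0.055, -0.781, -0.112])) (array([-86.9,  44.9, -49.7]), array([ 0.008, -1.56 , -0.25 ]))
```

>>> {"name": "drive_tool", "arguments": {
  "increments": [-2,4,-16,0.01,-0.16,-0.02,0,-4,8,-32,0.02,-0.32,-0.045,0,-6,12,-48,0.033,-0.48,-0.067,0,-8,16,-64,0.044,-0.64,-0.09,0,-11,19,-78,0.055,-0.78,-0.112,0]
}}

```text
time_s: 5.5
ee_pos: [0.5096, 0.08, 0.2001]
eef_rot: [0.001, 0.615, 0.789, -0.001]
force: [-0.6, -0.8, -3.4]
width: 0.0445
```

```bash
python3 -c "
from pts import *
o=st();Rt=ori(20,-45);g=loc(np.array([.54,.05,0]),20,[0,.003,.13]);T=grasp2tcp(g,Rt)
print(togo(T,Rt))"
```

```text
5.5 p [0.5096 0.08   0.2001] q [-0.52  0.38  0.39  1.89 -0.17  0.91  0.19] F [-0.6 -0.8 -3.4] w 0.0445
(array([-36.8,  22.3,  73.7]), array([-0.041, -0.782, -0.097]))
```

>>> {"name": "drive_tool", "arguments": {
  "increments": [-7,4,15,-0.008,-0.156,-0.02,0,-15,9,30,-0.016,-0.31,-0.04,0,-22,13,45,-0.024,-0.47,-0.06,0,-30,18,60,-0.033,-0.63,-0.08,0,-37,22,74,-0.041,-0.78,-0.097,0]
}}

```text
time_s: 6.12
ee_pos: [0.5399, 0.0503, 0.1253]
eef_rot: [0.315, 0.528, 0.757, -0.219]
force: [0.4, 0.0, -4.4]
width: 0.0444
```

```bash
python3 -c "
from pts import *
o=st();Rt=ori(20,-45);g=loc(np.array([.54,.05,0]),20,[0,.003,.034]);T=grasp2tcp(g,Rt)
print(togo(T,Rt))
c=cam('scene'); save(c,'s2.png',(170,160,330,260),4)"
```

```text
6.12 p [0.5399 0.0503 0.1253] q [-1.14  0.8   0.77  2.02  0.42  0.67 -0.51] F [ 0.4  0.  -4.4] w 0.0444
(array([66.6, -0. , 67.6]), array([0.002, 0.002, 0.002]))
```

View pics/s2.png

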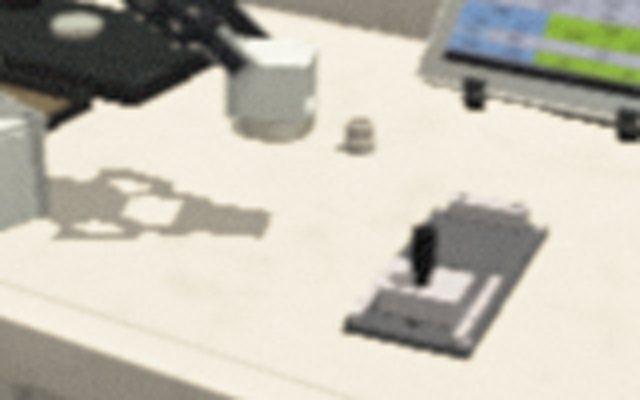

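The crop shows the housing at (270,95), held level on its side in the air. Lowering it now.

>>> {"name": "drive_tool", "arguments": {
  "increments": [17,0,17,0,0,0,0,33,0,34,0,0,0,0,50,0,51,0,0,0,0,66,0,67,0,0,0,0,66,0,67,0,0,0,0]
}}

```text
time_s: 6.8
ee_pos: [0.5374, 0.0504, 0.0243]
eef_rot: [0.315, 0.523, 0.759, -0.225]
force: [-0.5, 0.1, -3.1]
width: 0.0447
```

>>> {"name": "drive_tool", "arguments": {
  "increments": [1,0,1,0,0,0,0,2,0,2,0,0,0,0,2,0,2,0,0,0,0]
}}

```text
time_s: 7.18
ee_pos: [0.5375, 0.05, 0.0231]
eef_rot: [0.315, 0.524, 0.759, -0.225]
force: [-4.1, 4.3, 11.7]
width: 0.0449
```

```bash
python3 -c "
from pts import *
o=st();Rt=ori(20,-45);g=loc(np.array([.54,.05,0]),20,[0,.003,.029]);T=grasp2tcp(g,Rt)
print(togo(T,Rt))"
```

```text
7.17 p [0.5375 0.05   0.0231] q [-1.11  1.    0.72  2.06  0.39  0.49 -0.6 ] F [-4.1  4.3 11.7] w 0.0449
(array([-2.7,  2.3, -0.7]), array([-0.002,  0.011,  0.014]))
```

>>> {"name": "drive_tool", "arguments": {
  "increments": [-0.5,0,-0.5,0,0,0,0,-0.5,0,-0.5,0,0,0,0.65,-0.5,0,-0.5,0,0,0,0.8,-0.5,0,-0.5,0,0,0,1,-0.5,0,-0.5,0,0,0,1]
}}

```text
time_s: 7.8
ee_pos: [0.5375, 0.0499, 0.0237]
eef_rot: [0.315, 0.524, 0.759, -0.225]
force: [-1.2, -0.4, 0.2]
width: 0.0851
```

>>> {"name": "drive_tool", "arguments": {
  "increments": [0,0,0,0,0,0,1,0,0,-25,0,0,0,1,0,0,-60,0,0,0,1,0,0,-100,0,0,0,1,0,0,-130,0,0,0,1]
}}

```text
time_s: 8.43
ee_pos: [0.5056, 0.1386, 0.1156]
eef_rot: [0.315, 0.523, 0.759, -0.225]
force: [-0.4, 0.6, -0.5]
width: 0.0855
```

```bash
python3 -c "
from pts import *
o=st()
print(togo([.54,.06,.25],ori(20,0)))"
```

```text
8.43 p [0.5056 0.1386 0.1156] q [-1.27  0.83  0.72  1.95  0.34  0.81 -0.57] F [-0.4  0.6 -0.5] w 0.0855
(array([-156. ,    3.1,  -33. ]), array([-0.007,  0.795,  0.013]))
```

>>> {"name": "drive_tool", "arguments": {
  "increments": [-60,0,-60,0,0.1,0,1,-100,2,-60,0,0.28,0,1,-156,3,-33,0,0.46,0,1,-156,3,-33,0,0.64,0,1,-156,3,-33,0,0.795,0,1]
}}

```text
time_s: 9.05
ee_pos: [0.5405, 0.0589, 0.2521]
eef_rot: [-0.002, 0.57, 0.822, -0.002]
force: [-0.2, 1.0, -1.4]
width: 0.0854
```

Run:
```python
from pts import *
o=st(); c=cam('wrist'); save(c,'w3.png',s=1.2); P=cloud(c)
mm=(P[...,2]>.042)&(P[...,2]<.050)&(np.hypot(P[...,0]-.54,P[...,1]-.05)<.06)
print(mm.sum(),P[mm].mean(0),P[mm].std(0),cv2.minAreaRect((P[mm][:,:2]*1000).astype(np.float32)))
```

```text
9.05 p [0.5405 0.0589 0.2521] q [-0.51  0.38  0.46  1.74 -0.19  1.07  0.37] F [-0.2  1.  -1.4] w 0.0854
1929 [0.53699336 0.05290394 0.0460934 ] [0.01374036 0.01693411 0.00083292] ((537.3358154296875, 51.974327087402344), (45.81254577636719, 59.82411193847656), 20.72699546813965)
```

View pics/w3.png

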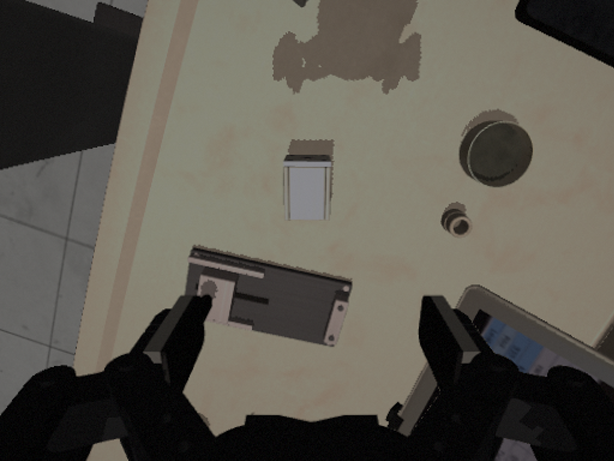

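The view shows the housing lying flat at (307,188), 46×60 mm with its top at 46 mm and yaw 20.7°. The shadowed closed end is at (307,158), pointing left, so the mouth faces right as intended. Next is the fresh grip, leaning the other way.

```bash
cat >> pts.py <<'E'
L=np.array([.5373,.0520,0]); LP=20.7
RG=ori(LP,45); TG=grasp2tcp(loc(L,LP,[0,-.008,.028]),RG)
E
python3 -c "
from pts import *
print(TG,togo(TG-RG.apply([0,0,.09]),RG))"
```

```text
[0.53887808 0.04782374 0.02446447] (array([-66.4,  -2.1, 164.2]), array([ 0.003,  0.778, -0.018]))
```

>>> {"name": "drive_tool", "arguments": {
  "increments": [-40,0,20,0,0.16,-0.01,1,-66,-2,60,0,0.32,-0.01,1,-66,-2,100,0,0.48,-0.018,1,-66,-2,140,0,0.64,-0.018,1,-66,-2,164,0,0.778,-0.018,1]
}}

```text
time_s: 9.72
ee_pos: [0.5604, -0.0126, 0.086]
eef_rot: [-0.316, 0.526, 0.758, 0.219]
force: [1.2, 0.5, 0.0]
width: 0.0847
```

```bash
python3 -c "
from pts import *
st();print(togo(TG-RG.apply([0,0,.09]),RG),togo(TG,RG))"
```

```text
9.72 p [ 0.5604 -0.0126  0.086 ] q [ 0.22  0.88  0.16  1.57 -0.7   1.38  1.11] F [1.2 0.5 0. ] w 0.0847
(array([ 1.9,  1.2, -1.2]), array([ 0.002, -0.005, -0.003])) (array([ 1.4,  1. , 88.8]), array([ 0.002, -0.005, -0.003]))
```

>>> {"name": "drive_tool", "arguments": {
  "increments": [1.4,1,30,0,-0.005,0,1,1.4,1,60,0,-0.005,0,1,1.4,1,80,0,-0.005,0,1,1.4,1,89,0,-0.005,0,1,1.4,1,89,0,-0.005,0,1]
}}

```text
time_s: 10.35
ee_pos: [0.5385, 0.0481, 0.0241]
eef_rot: [-0.315, 0.527, 0.759, 0.217]
force: [0.1, 0.1, -0.8]
width: 0.0854
```

```bash
python3 -c "
from pts import *
st();print(togo(TG,RG))"
```

```text
10.35 p [0.5385 0.0481 0.0241] q [ 0.16  0.92  0.12  1.7  -0.77  1.2   1.17] F [ 0.1  0.1 -0.8] w 0.0854
(array([-0. ,  0.3, -0.5]), array([ 0.001, -0.   , -0.003]))
```

Accurate. Gripping and lifting.

>>> {"name": "drive_tool", "arguments": {
  "increments": [0,0,0,0,0,0,0.4,0,0,0,0,0,0,0.2,0,0,0,0,0,0,0,0,0,0,0,0,0,0,0,0,0,0,0,0,0]
}}

```text
time_s: 10.98
ee_pos: [0.5389, 0.0475, 0.0248]
eef_rot: [-0.314, 0.527, 0.759, 0.218]
force: [0.9, -2.0, 5.1]
width: 0.0444
```

>>> {"name": "drive_tool", "arguments": {
  "increments": [0,0,0,0,0,0,0,0,0,0,0,0,0,0,0,0,0,0,0,0,0]
}}

```text
time_s: 11.35
ee_pos: [0.539, 0.0472, 0.0247]
eef_rot: [-0.314, 0.527, 0.759, 0.218]
force: [0.0, -1.7, 2.3]
width: 0.0446
```

>>> {"name": "drive_tool", "arguments": {
  "increments": [5,0,-5,0,0,0,0,30,0,-30,0,0,0,0,60,0,-60,0,0,0,0,90,0,-90,0,0,0,0,100,0,-100,0,0,0,0]
}}

```text
time_s: 11.98
ee_pos: [0.5397, 0.0472, 0.1684]
eef_rot: [-0.313, 0.527, 0.76, 0.218]
force: [0.6, 0.5, -3.1]
width: 0.0447
```

```bash
cat >> pts.py <<'E'
# final: housing centre at fixture x=.011; grasp offset from housing: lateral +5, 38 above closed face
RF=ori(FY,-45)
def TF(z): return grasp2tcp(loc(F,FY,[.011,.005,.010+.038+z]),RF)
E
python3 -c "
from pts import *
o=st(); print(TF(0));print(togo([.55,-.02,.22],ori(14,0)),togo(TF(.1),RF))"
```

```text
11.97 p [0.5397 0.0472 0.1684] q [ 0.14  0.72  0.16  1.64 -0.72  1.4   1.01] F [ 0.6  0.5 -3.1] w 0.0447
[ 0.55903464 -0.09438715  0.04446447]
(array([-10.7, -13.8, -83.5]), array([-0.042, -0.782,  0.109])) (array([-115.6,  -31.6,  -81.4]), array([ 0.003, -1.56 ,  0.26 ]))
```

>>> {"name": "drive_tool", "arguments": {
  "increments": [-2,-3,-17,-0.008,-0.156,0.02,0,-4,-6,-34,-0.016,-0.31,0.04,0,-6,-8,-50,-0.025,-0.47,0.065,0,-9,-11,-67,-0.033,-0.63,0.087,0,-11,-14,-84,-0.042,-0.78,0.109,0]
}}

```text
time_s: 12.6
ee_pos: [0.5496, -0.0206, 0.2201]
eef_rot: [0.001, 0.616, 0.788, -0.001]
force: [0.2, 0.1, -3.5]
width: 0.0442
```

```bash
python3 -c "
from pts import *
o=st(); print(togo(TF(.1),RF))"
```

```text
12.6 p [ 0.5496 -0.0206  0.2201] q [-0.38  0.42  0.49  1.78 -0.23  1.    0.44] F [ 0.2  0.1 -3.5] w 0.0442
(array([-73.7,  -8.6,  75.8]), array([ 0.047, -0.782,  0.114]))
```

>>> {"name": "drive_tool", "arguments": {
  "increments": [-15,-2,15,0.009,-0.156,0.023,0,-30,-3,30,0.019,-0.31,0.046,0,-44,-5,45,0.028,-0.47,0.068,0,-59,-7,60,0.038,-0.63,0.091,0,-74,-9,76,0.047,-0.78,0.114,0]
}}

```text
time_s: 13.22
ee_pos: [0.5587, -0.0936, 0.1434]
eef_rot: [0.287, 0.611, 0.693, -0.253]
force: [-0.1, -0.4, -4.8]
width: 0.0446
```

Run:
```python
from pts import *
o=st(); print(togo(TF(.1),RF),togo(TF(.006),RF))
c=cam('scene'); save(c,'s4.png',(200,150,340,255),5)
P=cloud(c); print(P[100:255,230:330][::1].shape)
```

```text
13.22 p [ 0.5587 -0.0936  0.1434] q [-0.93  0.84  0.91  1.98  0.25  0.64 -0.28] F [-0.1 -0.4 -4.8] w 0.0446
(array([-1.3,  0.3, -0.2]), array([0.001, 0.001, 0.001])) (array([65.2,  0.3, 66.2]), array([0.001, 0.001, 0.001]))
(155, 100, 3)
```

View pics/s4.png

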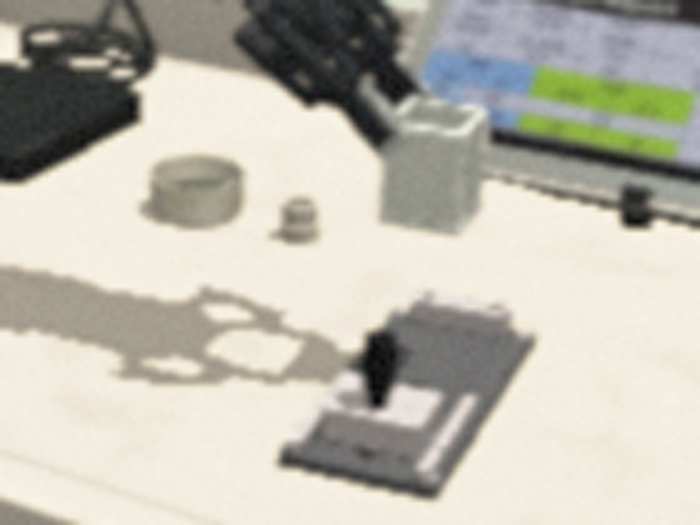

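The crop shows the housing upright at (435,160) with its open mouth on top. Lowering it toward the plate.

>>> {"name": "drive_tool", "arguments": {
  "increments": [16,0,17,0,0,0,0,32,0,33,0,0,0,0,49,0,50,0,0,0,0,65,0,66,0,0,0,0,65,0,66,0,0,0,0]
}}

```text
time_s: 13.9
ee_pos: [0.5557, -0.094, 0.043]
eef_rot: [0.287, 0.606, 0.694, -0.261]
force: [0.0, 0.3, -3.3]
width: 0.0445
```

>>> {"name": "drive_tool", "arguments": {
  "increments": [1.5,0,1.5,0,0,0,0,3,0,3,0,0,0,0,3,0,3,0,0,0,0]
}}

```text
time_s: 14.28
ee_pos: [0.5558, -0.0949, 0.0414]
eef_rot: [0.288, 0.607, 0.694, -0.261]
force: [-4.4, 6.7, 21.3]
width: 0.0444
```

Run:
```python
from pts import *
o=st(); print(togo(TF(0),RF))
```

```text
14.28 p [ 0.5558 -0.0949  0.0414] q [-0.89  1.02  0.84  2.02  0.21  0.47 -0.36] F [-4.4  6.7 21.3] w 0.0444
(array([-2.2,  3.3, -2.2]), array([-0.006,  0.012,  0.012]))
```

>>> {"name": "drive_tool", "arguments": {
  "increments": [-0.7,0,-0.7,0,0,0,0,-0.7,0,-0.7,0,0,0,0.58,-0.7,0,-0.7,0,0,0,0.65,-0.7,0,-0.7,0,0,0,0.72,-0.7,0,-0.7,0,0,0,0.72]
}}

```text
time_s: 14.9
ee_pos: [0.5557, -0.0949, 0.0423]
eef_rot: [0.288, 0.607, 0.694, -0.261]
force: [-0.9, -0.1, -0.8]
width: 0.0612
```

>>> {"name": "drive_tool", "arguments": {
  "increments": [0,0,-5,0,0,0,0.72,0,0,-25,0,0,0,0.72,0,0,-60,0,0,0,0.72,0,0,-100,0,0,0,0.72,0,0,-130,0,0,0,0.72]
}}

```text
time_s: 15.52
ee_pos: [0.545, -0.001, 0.1342]
eef_rot: [0.288, 0.607, 0.694, -0.26]
force: [0.2, -0.5, 0.4]
width: 0.0616
```

Run:
```python
from pts import *
o=st(); c=cam('wrist'); save(c,'w5.png',s=1.2); P=cloud(c)
def q(n,zl,zh,x,y,r):
    mm=(P[...,2]>zl)&(P[...,2]<zh)&(np.hypot(P[...,0]-x,P[...,1]-y)<r); X=P[mm]
    if len(X)>5: print(n,len(X),X.mean(0).round(4),cv2.minAreaRect((X[:,:2]*1000).astype(np.float32)))
q('rim',.066,.073,.555,-.095,.045); q('knob',.070,.08,.475,-.105,.025); q('fence',.023,.029,.623,-.088,.045)
print(togo([.50,.0,.25],ori(7,0)))
```

```text
15.53 p [ 0.545  -0.001   0.1342] q [-1.06  0.88  0.88  1.92  0.19  0.78 -0.35] F [ 0.2 -0.5  0.4] w 0.0616
rim 685 [ 0.556  -0.0916  0.0687] ((556.4268798828125, -95.61634826660156), (45.90479278564453, 46.88624954223633), 7.610177516937256)
knob 181 [ 0.4753 -0.104   0.0731] ((475.1264953613281, -106.08988952636719), (15.926373481750488, 17.05336570739746), 89.25679779052734)
fence 556 [ 0.623  -0.0839  0.0259] ((624.17626953125, -87.75566864013672), (15.608359336853027, 59.799312591552734), 7.619839191436768)
(array([-78.2, -47.3, -82.8]), array([-0.006,  0.795,  0.013]))
```

View pics/w5.png

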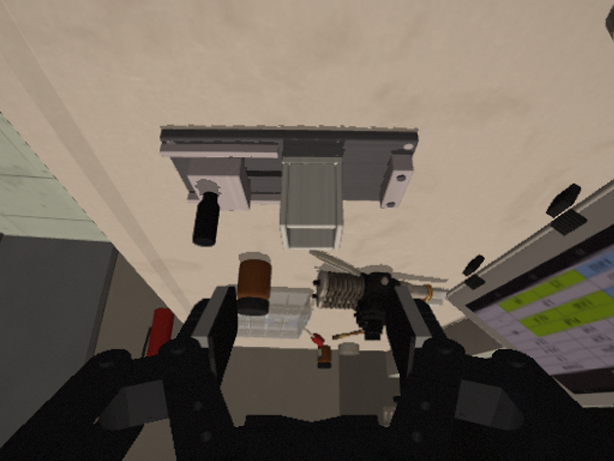

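Housing stands upright at (310,200), mouth up, between jaw and fence, square to it within about 0.3° and off centre by about 0.6–1 mm. I'll take the knob at (205,220) next.

```bash
cat >> pts.py <<'E'
RK=ori(FY-90,0); K=np.array([.4752,-.1050,0])
E
python3 -c "
from pts import *
print(togo([.49,-.08,.22],RK))
print(togo([.50,-.04,.22],ori(-40,0)))"
```

```text
(array([-111.3,  -67.4,   -6. ]), array([0.618, 0.628, 1.491]))
(array([-84.5, -52.2, -33.5]), array([0.321, 0.752, 0.789]))
```

>>> {"name": "drive_tool", "arguments": {
  "increments": [-17,-10,-40,0.06,0.15,0.15,1,-34,-21,-40,0.12,0.3,0.3,1,-51,-32,-40,0.19,0.45,0.47,1,-68,-42,-36,0.25,0.6,0.63,1,-85,-52,-33,0.32,0.75,0.79,1]
}}

```text
time_s: 16.2
ee_pos: [0.5003, -0.0412, 0.2208]
eef_rot: [0.053, 0.874, 0.481, -0.045]
force: [0.2, -0.0, -0.2]
width: 0.0856
```

```bash
python3 -c "
from pts import *
st(); print(togo(K+[0,0,.17],RK))"
```

```text
16.2 p [ 0.5003 -0.0412  0.2208] q [-0.69  0.45  0.86  1.88 -0.24  0.98 -0.31] F [ 0.2 -0.  -0.2] w 0.0856
(array([-60.2,  10.2,  59.6]), array([0.103, 0.099, 0.881]))
```

>>> {"name": "drive_tool", "arguments": {
  "increments": [-15,2,0,0.02,0.02,0.18,1,-30,4,20,0.04,0.04,0.36,1,-45,7,40,0.06,0.06,0.53,1,-60,10,60,0.08,0.08,0.71,1,-60,10,60,0.1,0.1,0.88,1]
}}

```text
time_s: 16.82
ee_pos: [0.4736, -0.1061, 0.1687]
eef_rot: [0.001, 0.998, 0.058, 0.0]
force: [-0.2, 0.0, -0.5]
width: 0.0854
```

Run:
```python
from pts import *
o=st(); c=cam('wrist'); P=cloud(c); save(c,'w6.png')
def q(n,zl,zh,x,y,r):
    mm=(P[...,2]>zl)&(P[...,2]<zh)&(np.hypot(P[...,0]-x,P[...,1]-y)<r); X=P[mm]
    if len(X)>5: print(n,len(X),X.mean(0).round(4),cv2.minAreaRect((X[:,:2]*1000).astype(np.float32)))
q('rim',.066,.073,.555,-.095,.045); q('knob',.070,.08,.475,-.105,.025); q('fence',.023,.029,.623,-.088,.045)
print(togo(K+[0,0,.058-.005],RK))
```

```text
16.82 p [ 0.4736 -0.1061  0.1687] q [-0.53  0.53  1.    2.01 -0.57  0.9  -0.68] F [-0.2  0.  -0.5] w 0.0854
rim 1422 [ 0.5574 -0.096   0.0698] ((556.3773193359375, -96.33804321289062), (46.10520553588867, 46.36127853393555), 8.360029220581055)
knob 347 [ 0.4756 -0.1075  0.0739] ((475.0782775878906, -107.34355163574219), (17.385740280151367, 16.82916259765625), 7.118833541870117)
fence 495 [ 0.6185 -0.0888  0.026 ] ((618.6258544921875, -89.16270446777344), (5.38292121887207, 59.1671142578125), 6.960755825042725)
(array([  1.3,  -0.9, 116.2]), array([ 0.001, -0.002, -0.015]))
```

>>> {"name": "drive_tool", "arguments": {
  "increments": [1.5,0,40,0,0,-0.015,1,1.5,0,80,0,0,-0.015,1,1.5,0,105,0,0,-0.015,1,1.5,0,115,0,0,-0.015,1,1.5,0,115,0,0,-0.015,1]
}}

```text
time_s: 17.5
ee_pos: [0.4755, -0.1059, 0.0542]
eef_rot: [0.0, 0.998, 0.062, 0.001]
force: [0.2, 0.4, 0.2]
width: 0.0855
```

Run:
```python
from pts import *
o=st(); print(togo([.4750,-.1062,.053],RK))
```

```text
17.5 p [ 0.4755 -0.1059  0.0542] q [-0.37  0.67  0.77  2.13 -0.79  0.66 -0.48] F [0.2 0.4 0.2] w 0.0855
(array([-0.5,  0.2,  1.2]), array([ 0.001, -0.001,  0.001]))
```

>>> {"name": "drive_tool", "arguments": {
  "increments": [0,0,1,0,0,0,0.4,0,0,1,0,0,0,0.3,0,0,1,0,0,0,0,0,0,1,0,0,0,0,0,0,1,0,0,0,0]
}}

```text
time_s: 18.12
ee_pos: [0.4761, -0.1074, 0.0539]
eef_rot: [0.001, 0.998, 0.062, 0.001]
force: [-1.2, -4.0, 4.6]
width: 0.0136
```

>>> {"name": "drive_tool", "arguments": {
  "increments": [0,0,0,0,0,0,0,0,0,0,0,0,0,0,0,0,0,0,0,0,0,0,0,0,0,0,0,0]
}}

```text
time_s: 18.62
ee_pos: [0.4761, -0.1074, 0.0539]
eef_rot: [0.001, 0.998, 0.062, 0.001]
force: [-0.7, -2.0, 2.8]
width: 0.014
```

Run:
```python
from pts import *
o=st(); e=loc(F,FY,[-.052+.074-.028,0,0]); e[2]=o['ee_pos'][2]; print(e,togo(e,RK), togo(e,ori(FY-90,0)))
```

```text
18.62 p [ 0.4761 -0.1074  0.0539] q [-0.37  0.67  0.77  2.13 -0.8   0.65 -0.48] F [-0.7 -2.   2.8] w 0.014
[ 0.54234601 -0.09794161  0.05391971] (array([66.9, -1.2,  0.2]), array([ 0.003, -0.003, -0.   ])) (array([66.9, -1.2,  0.2]), array([ 0.003, -0.003, -0.   ]))
```

>>> {"name": "drive_tool", "arguments": {
  "increments": [4,0,0,0,0,0,0,10,0,0,0,0,0,0,16,0,0,0,0,0,0,22,0,0,0,0,0,0,26,0,0,0,0,0,0]
}}

```text
time_s: 19.25
ee_pos: [0.5023, -0.1042, 0.0539]
eef_rot: [0.001, 0.998, 0.062, 0.001]
force: [-2.5, -1.2, 3.1]
width: 0.0139
```

>>> {"name": "drive_tool", "arguments": {
  "increments": [3,0,0,0,0,0,0,6,0,0,0,0,0,0,9,0,0,0,0,0,0,12,0,0,0,0,0,0,15,0,0,0,0,0,0]
}}

```text
time_s: 19.88
ee_pos: [0.5173, -0.1023, 0.054]
eef_rot: [0.001, 0.998, 0.062, 0.001]
force: [-3.9, -2.9, 3.2]
width: 0.0137
```

Run:
```python
from pts import *
o=st(); e=loc(F,FY,[-.052+.074-.028,0,0]); e[2]=.0539; print(e,togo(e,RK))
```

```text
19.88 p [ 0.5173 -0.1023  0.054 ] q [-0.38  0.72  0.78  2.03 -0.78  0.72 -0.54] F [-3.9 -2.9  3.2] w 0.0137
[ 0.54234601 -0.09794161  0.0539    ] (array([25.4, -1.2,  0.1]), array([ 0.003, -0.003,  0.   ]))
```

>>> {"name": "drive_tool", "arguments": {
  "increments": [3,0,0,0,0,0,0,6,0,0,0,0,0,0,9,0,0,0,0,0,0,12,0,0,0,0,0,0,15,0,0,0,0,0,0]
}}

```text
time_s: 20.5
ee_pos: [0.5324, -0.1004, 0.054]
eef_rot: [0.001, 0.998, 0.062, 0.001]
force: [-3.4, -2.4, 3.0]
width: 0.0138
```

>>> {"name": "drive_tool", "arguments": {
  "increments": [2,0,0,0,0,0,0,4,0,0,0,0,0,0,6,0,0,0,0,0,0,7,0,0,0,0,0,0]
}}

```text
time_s: 21.0
ee_pos: [0.5395, -0.0995, 0.0539]
eef_rot: [0.001, 0.998, 0.062, 0.001]
force: [-3.8, -3.5, 2.8]
width: 0.0138
```

>>> {"name": "drive_tool", "arguments": {
  "increments": [1,0,0,0,0,0,0,2,0,0,0,0,0,0,2,0,0,0,0,0,0]
}}

```text
time_s: 21.38
ee_pos: [0.5417, -0.0993, 0.054]
eef_rot: [0.001, 0.998, 0.062, 0.001]
force: [-2.7, -1.9, 1.8]
width: 0.0136
```

>>> {"name": "drive_tool", "arguments": {
  "increments": [1,0,0,0,0,0,0,1,0,0,0,0,0,0]
}}

```text
time_s: 21.62
ee_pos: [0.5427, -0.0991, 0.054]
eef_rot: [0.001, 0.998, 0.062, 0.001]
force: [-3.0, -1.5, 2.8]
width: 0.0137
```

Run:
```python
from pts import *
o=st(); c=cam('wrist'); P=cloud(c); save(c,'w7.png',s=1.2)
def q(n,zl,zh,x,y,r):
    mm=(P[...,2]>zl)&(P[...,2]<zh)&(np.hypot(P[...,0]-x,P[...,1]-y)<r); X=P[mm]
    if len(X)>5: print(n,len(X),X.mean(0).round(4),cv2.minAreaRect((X[:,:2]*1000).astype(np.float32)))
q('rim',.066,.073,.593,-.092,.045);  q('fence',.023,.029,.623,-.088,.045)
```

```text
21.62 p [ 0.5427 -0.0991  0.054 ] q [-0.38  0.75  0.79  1.97 -0.78  0.76 -0.57] F [-3.  -1.5  2.8] w 0.0137
rim 4130 [ 0.5918 -0.0921  0.0697] ((581.6521606445312, -93.3720703125), (66.82221984863281, 46.28209686279297), 7.083065032958984)
fence 3177 [ 0.6236 -0.0888  0.0264] ((607.2686157226562, -90.83894348144531), (49.9887580871582, 59.97422790527344), 7.1531829833984375)
```

View pics/w7.png

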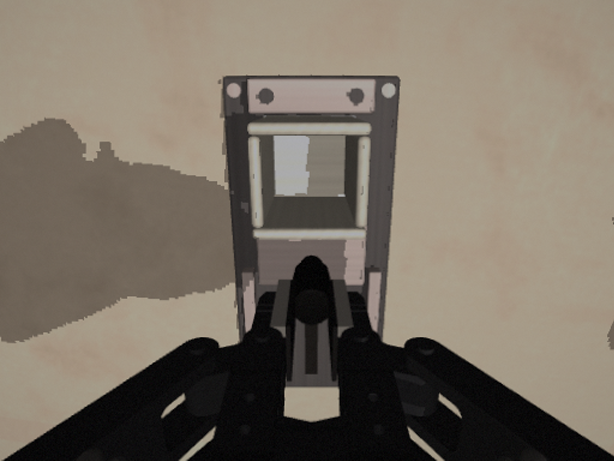

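The view shows the rim spanning columns 248–370, centred on the fence at 246–375, square, with a small gap left. I'll creep on until the force rises.

>>> {"name": "drive_tool", "arguments": {
  "increments": [1,0,0,0,0,0,0,1,0,0,0,0,0,0]
}}

```text
time_s: 21.92
ee_pos: [0.5438, -0.099, 0.054]
eef_rot: [0.001, 0.998, 0.062, 0.002]
force: [-2.9, -2.7, 3.3]
width: 0.0141
```

>>> {"name": "drive_tool", "arguments": {
  "increments": [1,0,0,0,0,0,0,1,0,0,0,0,0,0]
}}

```text
time_s: 22.18
ee_pos: [0.5442, -0.099, 0.0539]
eef_rot: [0.001, 0.998, 0.062, 0.001]
force: [-5.9, -2.8, 4.7]
width: 0.0136
```

>>> {"name": "drive_tool", "arguments": {
  "increments": [1,0,0,0,0,0,0,1,0,0,0,0,0,0]
}}

```text
time_s: 22.42
ee_pos: [0.5442, -0.0989, 0.0539]
eef_rot: [0.001, 0.998, 0.062, 0.0]
force: [-7.1, -3.3, 6.1]
width: 0.014
```

>>> {"name": "drive_tool", "arguments": {
  "increments": [1,0,0,0,0,0,0,1.5,0,0,0,0,0,0,1.5,0,0,0,0,0,0]
}}

```text
time_s: 22.8
ee_pos: [0.5442, -0.0989, 0.0539]
eef_rot: [0.001, 0.998, 0.061, -0.001]
force: [-9.8, -2.4, 8.0]
width: 0.0137
```

Firmly home, since there was no movement under about 10 N. Releasing and withdrawing straight up.

>>> {"name": "drive_tool", "arguments": {
  "increments": [0.5,0,0,0,0,0,0.5,0.5,0,0,0,0,0,0.7,0,0,0,0,0,0,0.7,0,0,0,0,0,0,0.7]
}}

```text
time_s: 23.3
ee_pos: [0.5445, -0.0987, 0.0539]
eef_rot: [0.001, 0.998, 0.062, -0.001]
force: [-0.9, -0.9, 0.1]
width: 0.0599
```

>>> {"name": "drive_tool", "arguments": {
  "increments": [0,0,-10,0,0,0,0.7,0,0,-40,0,0,0,0.7,0,0,-80,0,0,0,0.7,0,0,-120,0,0,0,0.7,-10,0,-150,0,0,0,0.7]
}}

```text
time_s: 23.92
ee_pos: [0.5353, -0.1, 0.2062]
eef_rot: [0.001, 0.998, 0.062, 0.0]
force: [-0.5, -1.4, -0.2]
width: 0.0597
```

>>> {"name": "drive_tool", "arguments": {
  "increments": [-20,0,-40,0,0,0,0.7,-20,0,-40,0,0,0,0.7,-20,0,-40,0,0,0,0.7]
}}

```text
time_s: 24.3
ee_pos: [0.5155, -0.1019, 0.2462]
eef_rot: [0.001, 0.998, 0.062, 0.0]
force: [-0.2, -0.6, -1.1]
width: 0.0596
```

Run:
```python
from pts import *
o=st(); c=cam('wrist'); P=cloud(c); save(c,'w8.png',s=1.2)
def q(n,zl,zh,x,y,r):
    mm=(P[...,2]>zl)&(P[...,2]<zh)&(np.hypot(P[...,0]-x,P[...,1]-y)<r); X=P[mm]
    if len(X)>5:
        r=cv2.minAreaRect((X[:,:2]*1000).astype(np.float32)); d=R.from_euler('z',-FY,degrees=True).apply(np.r_[r[0],0]-F*1000); print(n,len(X),r,'fix',d.round(1))
q('rim',.067,.0725,.593,-.092,.036);  q('fence',.024,.0275,.6238,-.088,.033); q('knob',.0725,.08,.544,-.099,.014)
```

```text
24.3 p [ 0.5155 -0.1019  0.2462] q [-0.56  0.51  1.05  1.81 -0.49  1.12 -0.79] F [-0.2 -0.6 -1.1] w 0.0596
rim 843 ((593.72509765625, -91.83329010009766), (44.93415451049805, 46.29535675048828), 7.1422014236450195) fix [45.7 -0.3  0. ]
fence 651 ((614.8796997070312, -89.8688735961914), (35.34212112426758, 59.66344451904297), 7.110640525817871) fix [67. -1.  0.]
knob 213 ((543.0426635742188, -99.2662582397461), (16.08391761779785, 16.74725341796875), 6.865732192993164) fix [-5.5 -1.4  0. ]
```

View pics/w8.png

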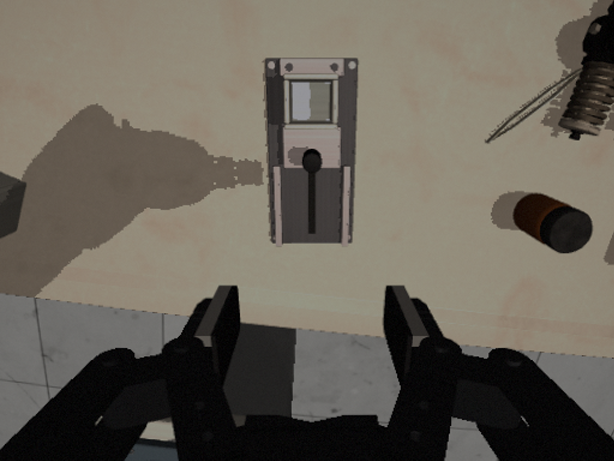

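The view shows the housing clamped at (311,101) between fence and jaw, mouth up, with the gripper clear and the jar in its place. Handing in.

```bash
python3 -c "
from h import *
print(arm.job_done())"
```

```text
the job is handed in; nothing more can be done
None
```

The housing now stands mouth-up on the fixture plate, clamped between jaw and fence. I handed the job in at about 24 s, well inside the 64 s limit.

- **What I did:** I took the smaller cup, laid it on its side and let go. I then took a fresh grip from the other side and stood it on the plate. I slid the jaw home by its knob until about 10 N gave no further movement, then let go and moved clear.
- **Squareness:** the housing sits at 7.14° and the fence at 7.11°.
- **Position:** it measured 45.7 mm along the fixture against the nest's 45 mm. It is about 0.7 mm off the fence's centre, which is near the limit of the calibration.
- **Jaw:** the knob position puts the jaw at about 0.0745, against 0.074 for home.
- **Bystanders:** I touched none of the other things. The jar was in view in the last picture and looked undisturbed; I did not re-measure the bystanders.
- **Small disagreements:** wrist-camera views from different poses differed by 1 to 2 mm, so I judged the final fit from relative positions within one view. The grip width read 14 mm on the 18 mm knob, but the jaw slid without slipping.

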